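# Seat an adapter plate on its locating pins

## Task

The loose aluminium adapter plate on the black fixture base sits askew, propped up on the base's two locating pins. Without gripping or lifting it, nudge it sideways with the fingertips until both of its holes drop over the two pins and it lies flat on the base, then back away. Leave the other things on the table where they are.

Things in the scene. Friction and masses are not known exactly. Their poses are not given: they have to be found in the camera images.
- base: Black fixture block fixed to the table, 190 (x) x 200 (y) x 30 mm high, with a small aluminium foot (21 mm out, 11 mm high) at the middle of each y side. Origin at the centre of its underside, on the table; z up. Place and yaw (within 23 degrees of the robot's axes) vary. Two steel pins stand on its top at x = +30, y = +50 and -50 mm in its frame, hidden under the plate at the start.
- plate: Loose aluminium plate, 130 (x) x 150 (y) x 10 mm, about 0.5 kg. Origin: centre of its underside. Two 12 mm through holes at x = +30, y = +50 and -50 mm (six 4 mm dots: screw holes). Starts 9-22 mm off towards the base's -x, up to 12 mm off in y, 6 degrees in yaw, +x half propped on the pin tips (4 degrees). Seated: origin 30 mm above the base's, same axes, so base margins 30 mm in x, 25 mm in y.
- pin_left (a point): Centre of the tip of the pin at the base's +y side, 38 mm above the table. Each pin is 10 mm in diameter and 8 mm high, its upper 4 mm tapering to a flat tip 4.4 mm wide.
- pin_right (a point): Centre of the tip of the pin at the base's -y side, 38 mm above the table.
- hole_left (a point): On the axis of the plate's +y hole, at the plate's underside. Belongs over pin_left. The plate slides when pushed at its edge with a few newtons, and drops by itself or with the last nudge once both holes are over the pins.
- hole_right (a point): On the axis of the plate's -y hole, at the plate's underside. Belongs over pin_right.
- post: Bystander: loose upright steel post, 12.7 mm diameter on a 32 mm foot, 70 mm high; origin at the centre of its underside.
- holder: Bystander: loose black post holder, 50 x 50 mm foot, 40 mm high; origin at the centre of its underside.
- jar: Bystander: loose clear jar with a black cap, 44 mm diameter, 50 mm high; origin at the centre of its underside.
- driver: Bystander: loose screwdriver lying on the table, 200 mm long, 26 mm thick at the handle; origin under the middle of its length, x towards its tip.
Not all that is in view belongs to the job. There is more than one size of the plate; the job needs the smallest.

How it is judged:
By the outcome, as a careful person would: the job done as asked, in the order asked, and still so for the second after the job is handed in, with the robot touching nothing.
It also fails if it takes over 61 s, if anything falls off the work surface, if the arm or the gripper's body presses on something with over 40 N, if the wrist force passes 120 N, or if a joint passes its speed limit or range.

## Robot

A 7-joint arm with a two-finger parallel gripper is mounted at the origin on the work surface. World frame = base frame: x ahead of the robot, y to its left, z up, the work surface at z = 0. Lengths are in mm, angles in rad, forces in N, time in s.
With the tool pointing down it reaches from about 400 to 850 mm from the base axis. Payload 4.4 kg.
Tool frame: the origin (TCP) lies midway between the tips of the shut fingers; the grasp point (between the pads) lies env.pinch_z behind it (env.pinch_z is the distance from the TCP to the grasp point, in mm); x points along the fingers, z is the direction in which the jaws open and shut, and the axes are right-handed (so a half turn about x gives the same grasp; the last joint's range is limited). The gripper opens to 94 mm and grips with 3 to 60 N. Pads are 16 mm wide; open, the fingers measure 119 mm over their backs; the gripper's body (75 mm by 177 mm) begins 78 mm behind the grasp point.
Start: joints at [1.046, 0.628, 0.038, 1.517, -0.027, 0.996, -0.02], TCP at [287.896, -582.781, 205.478] pointing down, gripper open.
Joint ranges: [-3.06, 3.06], [-0.37, 2.12], [-1.25, 1.32], [0.18, 2.47], [-1.1, 4.24], [0.23, 1.98], [-2.94, 2.94]. Speed limits (rad/s): [2.57, 2.57, 3.14, 3.14, 3.14, 3.14, 3.14].

## Interface

Orientations are given as a rotation vector (axis times angle).
In Python, from plant import env gives the robot as it stands.
- The arm moves only by the tool servo_tool, never from a script. Its argument "increments" is a list that holds one entry, the list of rows, each a list of 5 numbers: the shift along the tool's x, y, z as a fraction of full scale, then the turn about the tool's x as a fraction of full scale, then the finger opening in mm, from 0 to 94. A call has 1 to 5 rows; each row shifts and turns the commanded pose from where the row before left it, along the tool's axes as they then stand; what a row does not reach is not made up. Full scale, the value 1, is 300 mm for a shift and 90 degrees for a turn. A row lasts 1/10 s, in which the tool goes at most 50 mm and 8.59 degrees, less where a joint would pass 70% of its speed; a pose out of reach is approached as far as the arm can. A call with a number of a shift or a turn outside -1 to 1 is refused whole. A call with a gripper value outside its range is refused whole. The fingers move at their own pace and stop on an object; the grip force is fixed at half the most. Time passes only in rows, so rows that do not move let the fingers close. It gives the time, the measured TCP pose, the force and the opening at its end, in the units of the state.
- env.sense(): the state, without advancing time (a new reading comes with each control period).
- env.snapshot(name): name is "scene" or "top" or "wrist"; returns a dict with "pixels" (384x512x3 uint8, red, green, blue), "range_z" (384x512 float32, mm along the optical axis (not along the pixel's ray), 0 where there is no reading), "K" (3x3 intrinsics, pixels), "R" (3x3) and "t" (3): a world point X has camera coordinates R X + t. Camera axes: x right, y down, z forward; pixel columns grow to the right and rows downward; lengths in mm; the calibration is good to about 2 mm. A picture is of the moment at which its call begins.
- env.close_job(): hands the job in, once; it reports no verdict.
The state is a dict: "time_s": time; "q": joint angles; "qd": joint speeds; "tau": joint torques, N m; "eef_pos": TCP position; "tcp_rot": TCP orientation; "force": force on the tool from outside, world axes, zero at the start; "torque": the same for the moment, N m; "gripper_width": opening from 0.0 (shut) to 1.0 (fully open).
Only numpy, scipy, OpenCV 4.12 (cv2) and the standard library are available. Lean on these libraries where they do the work, as an engineer would, in place of code of your own. Each camera call takes 0.05 s, during which the arm holds its last target.

## Working session

There is one attempt and no reset: what is moved stays moved. The work goes in short steps, Python scripts to look and compute and a tool call to move; the robot and the scene stay as the last step left them, time stands still between calls to the robot, and variables do not carry over. Pictures are saved under pics/ and viewed, and the job is handed in when it is done.

Besides the shell and the picture viewer there is one more tool, called after "Emit:" by a JSON object that holds its "method" and its "body". servo_tool: Moves the arm, as the interface text tells. Shift numbers are shares of 300 mm and turn numbers shares of 90 degrees, none past 1 either way. Its arguments: {"type":"object","properties":{"increments":{"type":"array"}},"required":["increments"]}

```bash
ls; mkdir -p pics
python3 - <<'E'
from plant import env
import cv2,numpy as np
print(env.sense(), env.pinch_z)
for n in ("scene","top"):
    s=env.snapshot(n); cv2.imwrite(f"pics/{n}0.png",cv2.cvtColor(s["pixels"],cv2.COLOR_RGB2BGR)); np.savez(f"{n}0.npz",**s)
    print(n,s["K"],s["R"],s["t"])
E
```

```text
pics
{'time_s': 0.0, 'q': array([ 1.04619529,  0.6293257 ,  0.03850165,  1.51834954, -0.02699537,
        0.99629766, -0.01999099]), 'qd': array([-0.00100739,  0.00052655, -0.00024134,  0.00123406, -0.00078643,
       -0.00039296, -0.00041114]), 'tau': array([-7.61453284e-04, -5.49728358e+01,  1.14333194e+00, -1.86630481e+01,
       -5.21727302e-02,  2.35558301e-02,  1.73285371e-04]), 'eef_pos': array([ 287.56793617, -582.19174846,  204.57436901]), 'tcp_rot': array([ 0.86595568,  1.39362297, -0.86443307]), 'force': array([-0.81685939,  0.44441228,  0.2319765 ]), 'torque': array([ 0.01535503,  0.01085599, -0.00776685]), 'gripper_width': 1.001163815368735} 18.8
scene [[426.90037702   0.         255.39390071]
 [  0.         426.90037702 192.30616998]
 [  0.           0.           1.        ]] [[-0.77090822  0.63689599  0.00800117]
 [ 0.33903328  0.42094049 -0.84134746]
 [-0.53921884 -0.64588901 -0.54043542]] [ 419.4812898  -145.66765774 1328.43392628]
top [[445.41743455   0.         251.29562708]
 [  0.         445.41743455 190.9066334 ]
 [  0.           0.           1.        ]] [[-0.01824841 -0.99952103 -0.02499399]
 [-0.98978674  0.02159431 -0.14091093]
 [ 0.14138316  0.02216732 -0.98970673]] [ 57.0589874  564.42309129 977.65285741]
```

View pics/scene0.png

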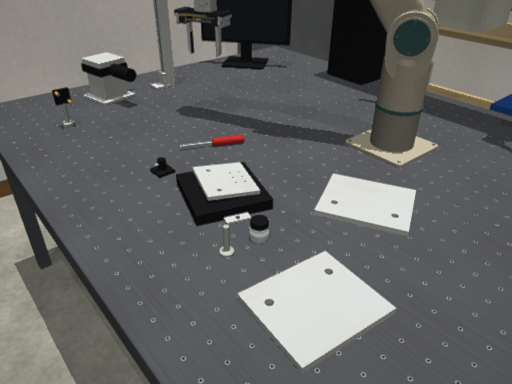

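View pics/top0.png

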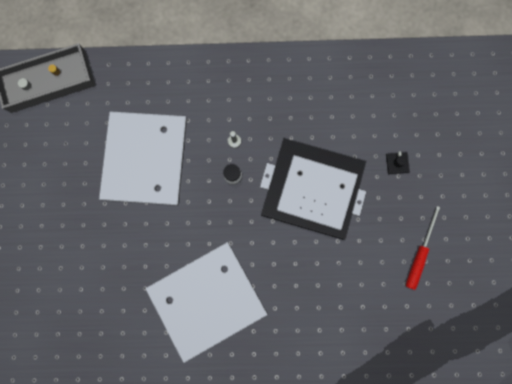

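Candidates for "the plate": the small plate on the black base (top px 318,193; two holes and six dots), the large plate at (143,158), and the large plate at (206,302). The description fits the one at (318,193), so I'll check it close up.

```bash
python3 - <<'E'
import cv2,numpy as np
s=np.load("top0.npz"); im=cv2.cvtColor(s["pixels"],cv2.COLOR_RGB2BGR)
c=im[125:255,245:385]; cv2.imwrite("pics/crop0.png",cv2.resize(c,None,fx=5,fy=4.6,interpolation=cv2.INTER_CUBIC)[:600])
E
cat > h.py <<'E'
import numpy as np,cv2
def proj(s,X): 
    X=np.atleast_2d(X); c=X@s["R"].T+s["t"]; p=c@s["K"].T; return p[:,:2]/p[:,2:]
def ray_z(s,uv,z):
    uv=np.atleast_2d(uv); d=np.c_[uv,np.ones(len(uv))]@np.linalg.inv(s["K"]).T@s["R"]; C=-s["R"].T@s["t"]
    return C+d*((z-C[2])/d[:,2])[:,None]
def cloud(s):
    z=s["range_z"].astype(float); v,u=np.mgrid[:z.shape[0],:z.shape[1]]
    P=np.stack([u*z,v*z,z],-1)@np.linalg.inv(s["K"]).T
    return (P-s["t"])@s["R"]
E
python3 - <<'E'
from h import *
s=np.load("top0.npz"); P=cloud(s)
for n,(u,v) in dict(plate_a=(305,175),plate_b=(340,190),plate_c=(285,215),plate_d=(318,222),base1=(289,149),base2=(268,214),base3=(355,160),base4=(340,230),post=(235,139),jar=(232,172),holder=(398,162),drv=(418,268),tip=(437,210),footL=(267,170),footR=(358,205)).items(): print(n,P[v,u].round(1))
E
```

```text
plate_a [598.3 -77.3  47.8]
plate_b [ 562.1 -154.8   48. ]
plate_c [509.7 -30.2  28.5]
plate_d [ 492.  -104.6   30.9]
base1 [662.9 -43.7  34.3]
base2 [512.7   8.7  29.9]
base3 [ 634.7 -196.5   27.4]
base4 [ 473.  -154.2   28. ]
post [690.3  81.9  33. ]
jar [608.7  88.8  49.6]
holder [ 625.  -291.4   40.2]
drv [ 384.8 -324.3   27.3]
tip [ 515.2 -380.5   16.7]
footL [619.1   8.3   9.8]
footR [ 531.6 -202.5    6.3]
```

View pics/crop0.png

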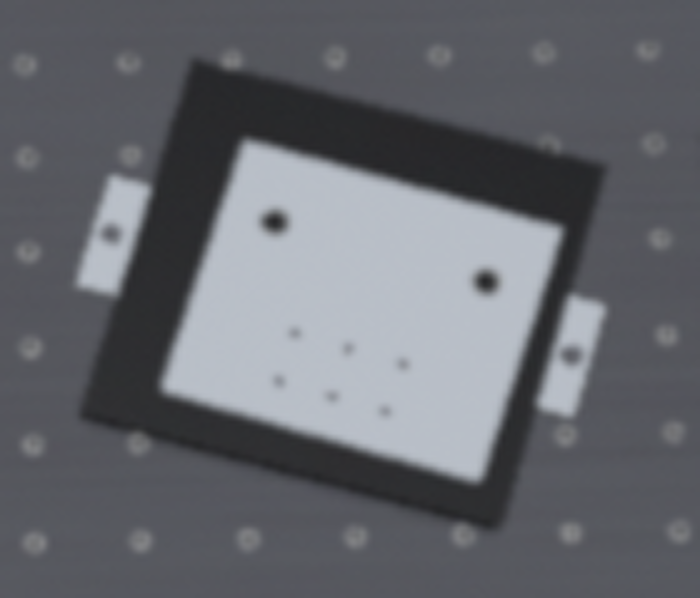

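```bash
cat >> h.py <<'E'
from scipy.optimize import least_squares
from scipy.ndimage import map_coordinates
from scipy.spatial.transform import Rotation as Rn
def box(a,b,z0,z1): return np.array([[sx*a/2,sy*b/2,z] for sx in(-1,1) for sy in(-1,1) for z in(z0,z1)],float)
def basepts(p,X):
    return X@Rn.from_euler('z',p[2]).as_matrix().T+[p[0],p[1],0]
def platepts(b,q,X,flat=False):
    # q: plate offset in base frame dx,dy,dyaw ; tilt from pin prop, about plate y
    if flat: t=0.; 
    else: t=np.arcsin(8/(95-q[0]))
    Y=X@Rn.from_euler('y',-t).as_matrix().T
    Y=Y+[0,0,30+65*np.sin(t)]
    Y=Y@Rn.from_euler('z',q[2]).as_matrix().T+[q[0],q[1],0]
    return basepts(b,Y)
def edges(g,hull,n=40,w=4,sign=1,skip=0.08):
    # find signed offset along outward normal at samples on hull; returns pts
    out=[]
    c=hull.mean(0); s=np.arange(-w,w+.01,.1)
    for i in range(len(hull)):
        a,b=hull[i],hull[(i+1)%len(hull)]
        L=np.linalg.norm(b-a)
        if L<15: continue
        nrm=np.array([(b-a)[1],-(b-a)[0]])/L
        if nrm@(a-c)<0:nrm=-nrm
        for f in np.linspace(skip,1-skip,n):
            p=a+f*(b-a); q=p+s[:,None]*nrm
            v=map_coordinates(g,[q[:,1],q[:,0]],order=1)
            d=sign*np.gradient(cv2.GaussianBlur(v[:,None],(1,9),2)[:,0])
            k=np.argmax(d)
            if d[k]>0.6 and 0<k<len(s)-1: # centroid of gradient near the peak
                m=(np.abs(s-s[k])<1.2); ww=np.clip(d[m],0,None); out.append((i,f,(ww*s[m]).sum()/ww.sum()))
    return out
def hullof(uv): return cv2.convexHull(uv.astype(np.float32))[:,0].astype(float)
def fit(g,s,ptsf,p0,sign,it=15,w=5):
    p=np.array(p0,float)
    for k in range(it):
        def H(p): return hullof(proj(s,ptsf(p)))
        h=H(p); e=edges(g,h,w=max(2.5,w-k*.5),sign=sign)
        r=np.array([x[2] for x in e])
        med=np.median(np.abs(r-0)); 
        # jacobian: offset of hull edge along normal
        U0=proj(s,ptsf(p)); idx=[np.argmin(((U0-x)**2).sum(1)) for x in h]
        J=[]
        dU=[(proj(s,ptsf(p+d))-U0)/d.max() for d in np.diag([.5,.5,.005])]
        c=h.mean(0)
        for i,f,_ in e:
            j=(i+1)%len(h); a,b=h[i],h[j]; L=np.linalg.norm(b-a); n=np.array([(b-a)[1],-(b-a)[0]])/L
            if n@(a-c)<0:n=-n
            J.append([((1-f)*D[idx[i]]+f*D[idx[j]])@n for D in dU])
        J=np.array(J)
        dp=least_squares(lambda x:J@(x*[1,1,.01])-r,np.zeros(3),loss='soft_l1',f_scale=.3).x*[1,1,.01]
        p=p+dp
    res=J@dp-r
    return p,np.sqrt(np.median(res**2)),len(r)
E
cat > fit_top.py <<'E'
from h import *
import sys
def run(s,b0,q0,flat=False,b=None):
    g=cv2.cvtColor(s["pixels"],cv2.COLOR_RGB2GRAY).astype(float)
    if b is None:
        b,r,n=fit(g,s,lambda p:basepts(p,box(190,200,0,30)),b0,+1); print("base",b.round(3),np.degrees(b[2]).round(2),r.round(3),n)
    q,r,n=fit(g,s,lambda q:platepts(b,q,box(130,150,0,10),flat),q0,-1); print("plate",q[:2].round(2),np.degrees(q[2]).round(2),r.round(3),n)
    return b,q
if __name__=="__main__":
    s=dict(np.load("top0.npz"))
    b,q=run(s,[570,-98,-.27],[-15,-8,0])
    im=cv2.cvtColor(s["pixels"],cv2.COLOR_RGB2BGR); k=5;o=np.array([245,125])
    c=cv2.resize(im[125:245,245:385],None,fx=k,fy=k,interpolation=cv2.INTER_CUBIC)
    for U,col in((proj(s,basepts(b,box(190,200,0,30))),(0,255,0)),(proj(s,platepts(b,q,box(130,150,0,10))),(0,0,255))):
        cv2.polylines(c,[((hullof(U)-o+.5)*k).astype(int)],True,col,1)
    for X,f in(([[30,50,10],[30,-50,10]],1),):
        for u in (proj(s,platepts(b,q,np.array(X,float)))-o+.5)*k: cv2.circle(c,tuple(u.astype(int)),3,(255,0,0),-1)
    cv2.imwrite("pics/fit0.png",c)
    np.savez("fit0.npz",b=b,q=q)
E
python3 fit_top.py
```

```text
base [ 5.72065e+02 -9.73050e+01 -3.07000e-01] -17.56 0.156 160
plate [-9.44 -9.04] -1.11 0.352 160
```

View pics/fit0.png

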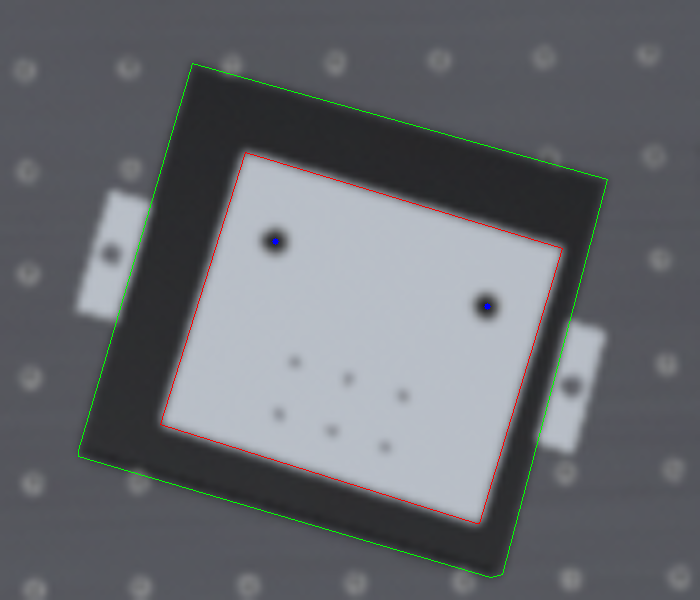

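```bash
python3 - <<'E'
import re
t=open('h.py').read()
t=t.replace("def edges(g,hull,n=40,w=4,sign=1,skip=0.08):","def edges(g,hull,n=40,w=4,sign=1,skip=0.08,feet=False):")
t=t.replace("            p=a+f*(b-a); q=p+s","            if feet and abs(nrm[0])>.7 and .27<f<.73: continue\n            p=a+f*(b-a); q=p+s")
t=t.replace("sign=sign)\n        r=","sign=sign,feet=sign>0)\n        r=")
open('h.py','w').write(t)
E
python3 fit_top.py
python3 - <<'E'
from plant import env
from h import *
s=env.sense(); R=Rn.from_rotvec(s["tcp_rot"]).as_matrix(); print(R.round(3))
w=env.snapshot("wrist"); C=-w["R"].T@w["t"]; print("cam in tool",(R.T@(C-s["eef_pos"])).round(1),"cam axes in tool\n",(w["R"]@R).round(3),w["K"][0])
E
```

```text
base [ 5.72062e+02 -9.73150e+01 -3.06000e-01] -17.55 0.131 116
plate [-9.45 -9.02] -1.12 0.351 160
[[-0.001  0.897  0.443]
 [ 0.001  0.443 -0.897]
 [-1.    -0.    -0.002]]
cam in tool [-179.6   74.3    0.4] cam axes in tool
 [[ 0.    -0.001  1.   ]
 [-0.255 -0.967 -0.001]
 [ 0.967 -0.255 -0.   ]] [285.27524416   0.         252.14766439]
```

Emit:
{"method": "servo_tool", "body": {"increments": [[[0,0,0,-0.086,80],[0,0,0,-0.086,80],[0,0,0,-0.086,80],[0,0,0,-0.086,80],[0,0,0,-0.086,80]]]}}

```text
time_s: 0.65
eef_pos: [287.7, -582.5, 205.1]
tcp_rot: [0.338, 1.545, -0.338]
force: [-0.1, -0.7, 0.3]
gripper_width: 0.853
```

```bash
cat > go.py <<'E'
# python3 go.py xb yb z [heading_rel_deg of tool y in base frame] -> moves in tool axes
import sys
from h import *
from plant import env
def go(xb,yb,z,head=None,bf="fit0.npz"):
    b=np.load(bf)["b"]; s=env.sense(); R=Rn.from_rotvec(s["tcp_rot"]).as_matrix()
    W=basepts(b,np.array([[xb,yb,0.]]))[0]; W[2]=z
    d=R.T@(W-s["eef_pos"])
    h=np.degrees(np.arctan2(R[1,1],R[0,1]))
    B=Rn.from_euler('z',-b[2]).as_matrix()@(s["eef_pos"]-[b[0],b[1],0])
    print("t",round(s["time_s"],2),"tcp",s["eef_pos"].round(1),"in base",B.round(2),"head in base",(h-np.degrees(b[2])).round(2),"F",s["force"].round(1),"w",s["gripper_width"].round(3))
    print("shift tool mm",d.round(1),"frac",(d/300).round(4),"rows@50",(np.linalg.norm(d)/50).round(2))
    if head is not None: a=(h-np.degrees(b[2])-head+180)%360-180; print("turn deg",a.round(2),"frac",(a/90).round(4))
if __name__=="__main__": go(*map(float,sys.argv[1:]))
E
python3 go.py -8 -115 200 90
```

```text
Traceback (most recent call last):
  File "go.py", line 14, in <module>
    if __name__=="__main__": go(*map(float,sys.argv[1:]))
                             ~~^^^^^^^^^^^^^^^^^^^^^^^^^^
  File "go.py", line 11, in go
    print("t",round(s["time_s"],2),"tcp",s["eef_pos"].round(1),"in base",B.round(2),"head in base",(h-np.degrees(b[2])).round(2),"F",s["force"].round(1),"w",s["gripper_width"].round(3))
                                                                                                                                                             ^^^^^^^^^^^^^^^^^^^^^^^^
AttributeError: 'float' object has no attribute 'round'
```

Emit:
{"method": "servo_tool", "body": {"increments": [[[0,0,0,-0.086,80]]]}}

```text
time_s: 0.75
eef_pos: [287.7, -582.5, 205.1]
tcp_rot: [0.233, 1.559, -0.232]
force: [-0.8, 1.5, 0.4]
gripper_width: 0.852
```

```bash
sed -i 's/s\["gripper_width"\].round(3)/round(float(s["gripper_width"]),3)/' go.py; python3 go.py -8 -115 200 90
```

```text
t 0.75 tcp [ 287.7 -582.5  205.1] in base [-124.82 -548.4   205.09] head in base 90.59 F [-0.8  1.5  0.4] w 0.852
shift tool mm [  5.2 432.2 121.3] frac [0.0175 1.4406 0.4043] rows@50 8.98
turn deg 0.59 frac 0.0066
```

Emit:
{"method": "servo_tool", "body": {"increments": [[[0,0.12,0.034,0,80],[0,0.12,0.034,0,80],[0,0.12,0.034,0,80],[0,0.12,0.034,0,80],[0,0.12,0.034,0,80]]]}}

```text
time_s: 1.25
eef_pos: [390.5, -424.7, 205.3]
tcp_rot: [0.237, 1.558, -0.237]
force: [0.3, -0.1, -0.5]
gripper_width: 0.854
```

Emit:
{"method": "servo_tool", "body": {"increments": [[[0,0.12,0.034,0,80],[0,0.12,0.034,0,80],[0,0.12,0.034,0,80],[0,0.12,0.034,0,80],[0,0.12,0.034,0,80]]]}}

```text
time_s: 1.75
eef_pos: [492.6, -268.0, 205.3]
tcp_rot: [0.237, 1.558, -0.237]
force: [-0.0, -0.4, -0.0]
gripper_width: 0.848
```

Emit:
{"method": "servo_tool", "body": {"increments": [[[0,0.12,0.034,0,80],[0,0.12,0.034,0,80],[0,0,0,0,80],[0,0,0,0,80]]]}}

```text
time_s: 2.15
eef_pos: [533.1, -205.9, 205.2]
tcp_rot: [0.235, 1.559, -0.235]
force: [0.7, -0.9, 0.7]
gripper_width: 0.85
```

```bash
python3 go.py -8 -115 200 90
python3 - <<'E'
from plant import env
from h import *
s=env.snapshot("wrist"); np.savez("wrist1.npz",**s); cv2.imwrite("pics/wrist1.png",cv2.cvtColor(s["pixels"],cv2.COLOR_RGB2BGR))
E
```

```text
t 2.15 tcp [ 533.1 -205.9  205.2] in base [  -4.41 -115.33  205.18] head in base 90.4 F [ 0.7 -0.9  0.7] w 0.85
shift tool mm [ 5.2  0.4 -3.6] frac [ 0.0173  0.0012 -0.0119] rows@50 0.13
turn deg 0.4 frac 0.0044
```

View pics/wrist1.png

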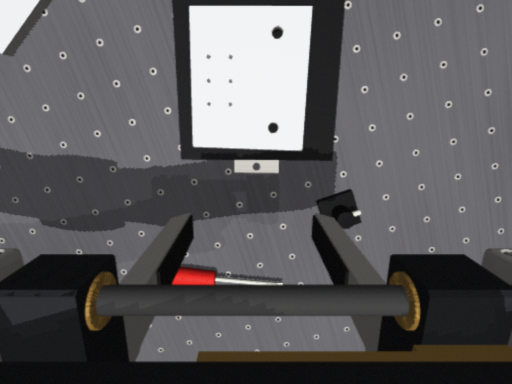

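Wrist view: the plate, with holes at (277,33) and (272,128), sits on the black base. The margin is narrow on the base's -x side (left) and on its -y side (bottom). I'll fit the poses in this view.

```bash
cat > fw.py <<'E'
import sys
from fit_top import run
from h import *
def draw(s,b,q,name,flat=False):
    im=cv2.cvtColor(s["pixels"],cv2.COLOR_RGB2BGR); k=2
    c=cv2.resize(im,None,fx=k,fy=k,interpolation=cv2.INTER_CUBIC)
    for U,col in((proj(s,basepts(b,box(190,200,0,30))),(0,255,0)),(proj(s,platepts(b,q,box(130,150,0,10),flat)),(0,0,255))):
        cv2.polylines(c,[((hullof(U)+.5)*k).astype(int)],True,col,1)
    for u in (proj(s,platepts(b,q,np.array([[30,50,10],[30,-50,10.]]),flat))+.5)*k: cv2.circle(c,tuple(u.astype(int)),2,(255,0,0),-1)
    cv2.imwrite(name,c[:520,:800] if name.find('w')>=0 else c)
E
python3 - <<'E'
from fw import *
s=dict(np.load("wrist1.npz")); f=np.load("fit0.npz")
draw(s,f["b"],f["q"],"pics/w1_pre.png")
E
```

```text
(no output)
```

View pics/w1_pre.png

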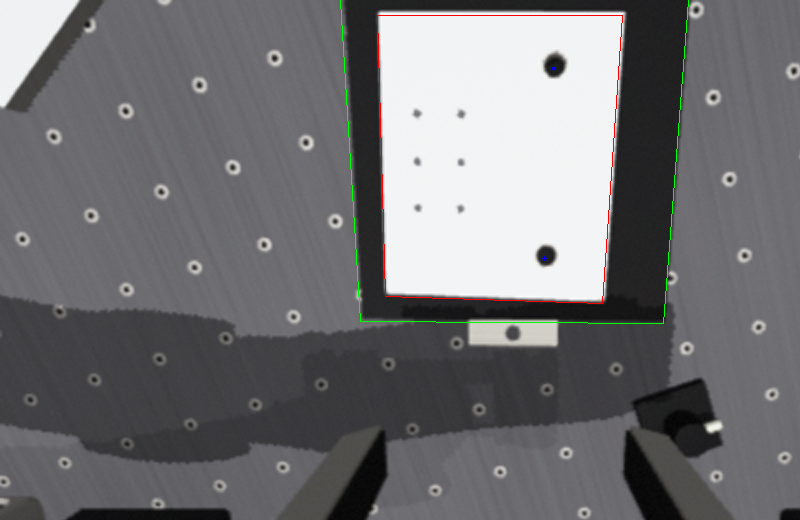

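Run:
```python
from fw import *
s=dict(np.load("wrist1.npz")); f=np.load("fit0.npz")
b,q=run(s,None,f["q"],b=f["b"]); draw(s,b,q,"pics/w1_fit.png")
def holes(s,q):
    g=255-cv2.cvtColor(s["pixels"],cv2.COLOR_RGB2GRAY).astype(float); o=[]
    for u in proj(s,platepts(b,q,np.array([[30,50,10],[30,-50,10.]]))):
        x,y=u.round().astype(int); w=g[y-8:y+9,x-8:x+9]; w=np.clip(w-60,0,None); yy,xx=np.mgrid[y-8:y+9,x-8:x+9]
        o.append([(w*xx).sum()/w.sum(),(w*yy).sum()/w.sum()]); print("pred",u.round(2),"obs",np.round(o[-1],2))
    return np.array(o)
for n,z in(("wrist1",0),("top0",0)):
    s=dict(np.load(n+".npz")); print(n); holes(s,q)
```

```text
plate [-8.76 -7.36] -1.16 0.332 160
wrist1
pred [276.77  32.02] obs [276.92  32.31]
pred [272.59 127.43] obs [272.64 127.39]
top0
pred [298.9  172.23] obs [299.11 172.32]
pred [341.29 185.22] obs [341.51 185.51]
```

Emit:
{"method": "servo_tool", "body": {"increments": [[[0.1,0,-0.012,0.004,80],[0.12,0,0,0,80],[0.12,0,0,0,80],[0.12,0,0,0,80],[0.06,0,0,0,80]]]}}

```text
time_s: 2.7
eef_pos: [526.5, -207.4, 46.6]
tcp_rot: [0.244, 1.562, -0.245]
force: [-0.1, -0.5, -0.1]
gripper_width: 0.852
```

Emit:
{"method": "servo_tool", "body": {"increments": [[[0.03,0,0,0,80],[0,0,0,0,80],[0,0,0,0,80]]]}}

```text
time_s: 3.0
eef_pos: [530.0, -206.6, 41.3]
tcp_rot: [0.242, 1.556, -0.243]
force: [0.3, 0.1, 0.5]
gripper_width: 0.852
```

```bash
python3 go.py -8 -92 34 90
```

```text
t 3.0 tcp [ 530.  -206.6   41.3] in base [  -7.17 -116.9    41.31] head in base 89.85 F [0.3 0.1 0.5] w 0.852
shift tool mm [ 7.3 24.9 -0.9] frac [ 0.0243  0.083  -0.003 ] rows@50 0.52
turn deg -0.15 frac -0.0017
```

Next I lower to z≈35 and ease up to contact.

Emit:
{"method": "servo_tool", "body": {"increments": [[[0.022,0,0,0,80],[0,0.025,0,0,80],[0,0.025,0,0,80],[0,0.02,0,0,80],[0,0,0,0,80]]]}}

```text
time_s: 3.5
eef_pos: [536.8, -183.7, 34.2]
tcp_rot: [0.24, 1.557, -0.239]
force: [0.2, 0.7, -0.4]
gripper_width: 0.851
```

```bash
python3 go.py -8 -92 34 90;  python3 - <<'E'
from plant import env
from h import *
s=env.snapshot("wrist"); np.savez("wrist2.npz",**s); cv2.imwrite("pics/wrist2.png",cv2.cvtColor(s["pixels"],cv2.COLOR_RGB2BGR))
E
```

```text
t 3.5 tcp [ 536.8 -183.7   34.2] in base [ -7.52 -93.02  34.2 ] head in base 90.06 F [ 0.2  0.7 -0.4] w 0.851
shift tool mm [ 0.2  1.  -0.5] frac [ 0.0007  0.0034 -0.0016] rows@50 0.02
turn deg 0.06 frac 0.0006
```

View pics/wrist2.png

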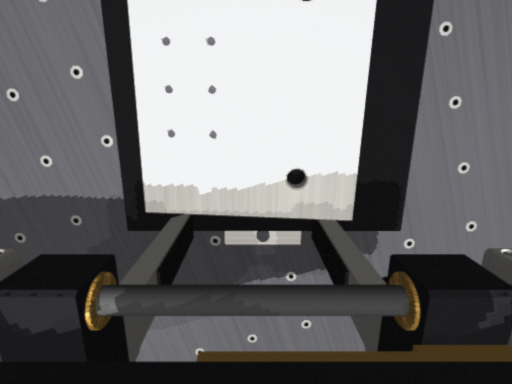

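No contact yet: the fingers are just short of the plate's near edge (row ~217). I'll advance slowly.

Emit:
{"method": "servo_tool", "body": {"increments": [[[0,0.007,0,0,80],[0,0.007,0,0,80],[0,0.006,0,0,80],[0,0,0,0,80]]]}}

```text
time_s: 3.95
eef_pos: [537.9, -180.3, 33.9]
tcp_rot: [0.241, 1.557, -0.242]
force: [0.2, -1.5, -0.3]
gripper_width: 0.849
```

```bash
python3 go.py -8 -83 34 90;  python3 - <<'E'
from plant import env
from fw import *
s=env.snapshot("wrist"); np.savez("wrist3.npz",**s); cv2.imwrite("pics/wrist3.png",cv2.cvtColor(s["pixels"],cv2.COLOR_RGB2BGR))
t=env.snapshot("top"); cv2.imwrite("pics/top3.png",cv2.resize(cv2.cvtColor(t["pixels"],cv2.COLOR_RGB2BGR)[125:245,245:385],None,fx=5,fy=5))
E
```

```text
t 3.95 tcp [ 537.9 -180.3   33.9] in base [ -7.58 -89.45  33.9 ] head in base 89.89 F [ 0.2 -1.5 -0.3] w 0.849
shift tool mm [-0.1  6.4 -0.4] frac [-0.0003  0.0215 -0.0014] rows@50 0.13
turn deg -0.11 frac -0.0012
```

View pics/wrist3.png

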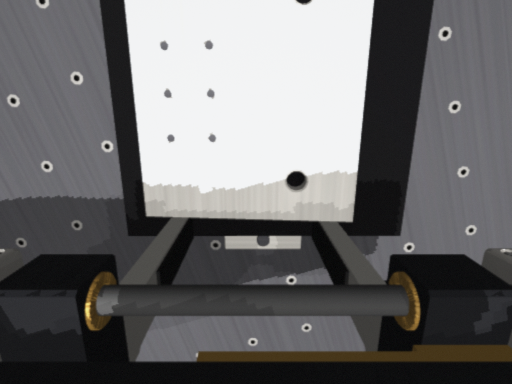

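View pics/top3.png

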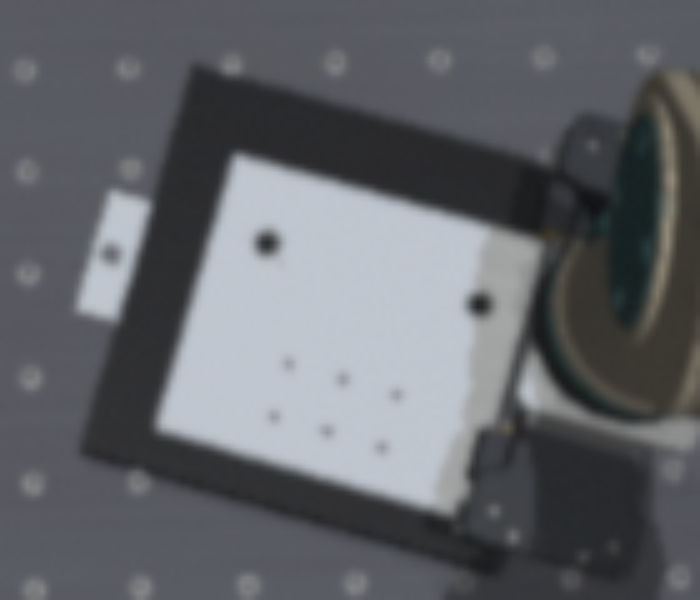

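```bash
cat > hq.py <<'E'
from h import *
from plant import env
def holeq(s,b,q0,flat=False,verbose=1):
    g=255-cv2.cvtColor(s["pixels"],cv2.COLOR_RGB2GRAY).astype(float)
    X=np.array([[30,50,10],[30,-50,10.]]); o=proj(s,platepts(b,q0,X,flat))
    for it in range(6):
        for i in range(2):
            x,y=o[i].round().astype(int); r=5; w=g[y-r:y+r+1,x-r:x+r+1]; w=np.clip(w-100,0,None); yy,xx=np.mgrid[y-r:y+r+1,x-r:x+r+1]
            if w.sum()>0: o[i]=[(w*xx).sum()/w.sum(),(w*yy).sum()/w.sum()]
    f=lambda q:(proj(s,platepts(b,q*[1,1,.01],X,flat))-o).ravel()
    r=least_squares(f,np.array(q0)*[1,1,100]); q=r.x*[1,1,.01]
    # hole positions in base frame
    if verbose: print("px",o.round(1).tolist(),"q",q[:2].round(2),"yaw",np.degrees(q[2]).round(2),"res",np.abs(r.fun).max().round(2))
    return q
if __name__=="__main__":
    import sys
    b=np.load("fit0.npz")["b"]; 
    flat=len(sys.argv)>4
    q0=np.array([float(sys.argv[1]),float(sys.argv[2]),np.radians(float(sys.argv[3]))])
    s=env.snapshot("top"); np.savez("last.npz",**s); holeq(s,b,q0,flat)
E
python3 - <<'E'
from hq import *
f=np.load("fit0.npz"); holeq(dict(np.load("top0.npz")),f["b"],f["q"])
E
python3 hq.py -9.5 -5.5 -1
```

```text
px [[299.5, 172.8], [341.8, 185.8]] q [-9.73 -8.87] yaw -1.18 res 0.04
px [[298.0, 173.2], [340.7, 185.5]] q [-10.55  -6.66] yaw -0.08 res 0.09
```

Emit:
{"method": "servo_tool", "body": {"increments": [[[0,0.005,0,0,80],[0,0.005,0,0,80],[0,0.003,0,0,80],[0,0,0,0,80],[0,0,0,0,80]]]}}

```text
time_s: 4.6
eef_pos: [538.7, -175.8, 33.8]
tcp_rot: [0.242, 1.558, -0.241]
force: [-1.1, -1.3, 0.3]
gripper_width: 0.854
```

```bash
python3 go.py -8 -83 34 90; python3 hq.py -10 -4 0
```

```text
t 4.6 tcp [ 538.7 -175.8   33.8] in base [ -8.12 -84.93  33.84] head in base 89.93 F [-1.1 -1.3  0.3] w 0.854
shift tool mm [-0.2  1.9  0.1] frac [-0.0005  0.0064  0.0004] rows@50 0.04
turn deg -0.07 frac -0.0008
px [[295.9, 173.0], [338.8, 185.2]] q [-11.32  -2.17] yaw -0.04 res 0.14
```

Emit:
{"method": "servo_tool", "body": {"increments": [[[0,0.003,0,0,80],[0,0.002,0,0,80],[0,0,0,0,80],[0,0,0,0,80]]]}}

```text
time_s: 5.05
eef_pos: [539.3, -174.6, 33.9]
tcp_rot: [0.242, 1.558, -0.241]
force: [-1.0, -2.5, -0.1]
gripper_width: 0.851
```

```bash
python3 go.py -8 -83 34 90; python3 hq.py -11 -1 0
```

```text
t 5.05 tcp [ 539.3 -174.6   33.9] in base [ -7.96 -83.56  33.86] head in base 89.92 F [-1.  -2.5 -0.1] w 0.851
shift tool mm [-0.1  0.6 -0. ] frac [-0.0005  0.0019 -0.0001] rows@50 0.01
turn deg -0.08 frac -0.0008
px [[295.4, 172.7], [338.2, 184.9]] q [-11.11  -0.85] yaw 0.01 res 0.12
```

Emit:
{"method": "servo_tool", "body": {"increments": [[[0,-0.04,0,0,80],[0,-0.05,0,0,80],[-0.14,0,0,0,80],[-0.14,0,0,0,80],[-0.14,0,0,0,80]]]}}

```text
time_s: 5.6
eef_pos: [530.7, -201.6, 161.2]
tcp_rot: [0.243, 1.557, -0.243]
force: [0.9, -0.1, -0.6]
gripper_width: 0.85
```

Emit:
{"method": "servo_tool", "body": {"increments": [[[-0.14,-0.05,0,0,80],[-0.06,-0.05,0,0,80],[0,0,0,0,80],[0,0,0,0,80]]]}}

```text
time_s: 6.0
eef_pos: [521.6, -229.5, 219.5]
tcp_rot: [0.243, 1.557, -0.243]
force: [-0.2, 0.6, 0.2]
gripper_width: 0.854
```

```bash
python3 go.py -110 0 100 0; python3 hq.py -11 -1 0;  python3 - <<'E'
from plant import env
from fw import *
f=np.load("fit0.npz"); b=f["b"]
t=dict(np.load("last.npz")); print("top edges"); b2,q2=run(t,b,[-11,-1,0])
s=env.snapshot("wrist"); np.savez("wrist4.npz",**s)
print("wrist"); b3,q3=run(s,None,[-11,-1,0],b=b)
draw(s,b,q3,"pics/w4.png")
E
```

```text
t 6.0 tcp [ 521.6 -229.5  219.5] in base [  -8.27 -141.27  219.45] head in base 89.82 F [-0.2  0.6  0.2] w 0.854
shift tool mm [ 119.5  140.9 -102.2] frac [ 0.3984  0.4697 -0.3405] rows@50 4.22
turn deg 89.82 frac 0.998
px [[295.1, 172.8], [337.9, 184.9]] q [-11.25  -0.28] yaw 0.14 res 0.04
top edges
base [ 5.72064e+02 -9.73560e+01 -3.06000e-01] -17.55 0.133 116
plate [-11.    -0.34] 0.04 0.336 160
wrist
plate [-10.24   0.83] -0.02 0.228 111
```

View pics/w4.png

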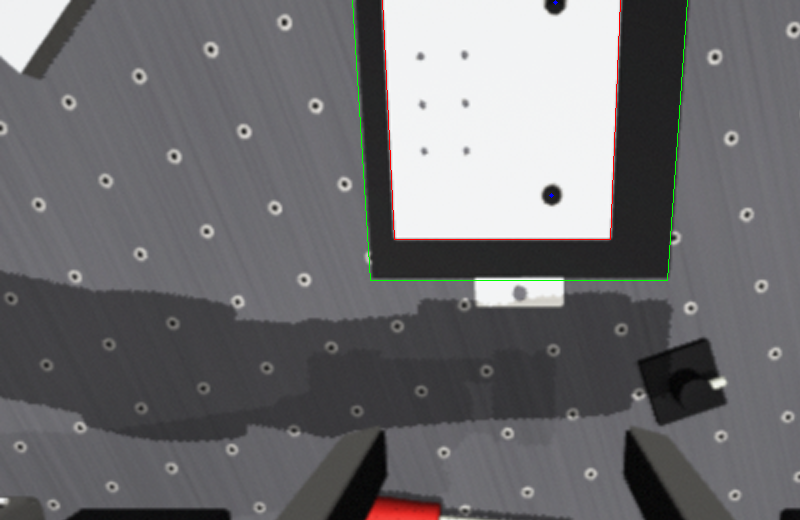

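Emit:
{"method": "servo_tool", "body": {"increments": [[[0,0,0,0.09,80],[0,0,0,0.09,80],[0,0,0,0.09,80],[0,0,0,0.09,80],[0,0,0,0.09,80]]]}}

```text
time_s: 6.6
eef_pos: [521.6, -227.6, 218.0]
tcp_rot: [0.794, 1.424, -0.794]
force: [0.5, 0.5, -0.1]
gripper_width: 0.854
```

Emit:
{"method": "servo_tool", "body": {"increments": [[[0,0,0,0.09,80],[0,0,0,0.09,80],[0,0,0,0.09,80],[0,0,0,0.09,80],[0,0,0,0.09,80]]]}}

```text
time_s: 7.1
eef_pos: [521.6, -227.6, 218.0]
tcp_rot: [1.322, 1.135, -1.324]
force: [0.4, -0.3, -0.1]
gripper_width: 0.85
```

Emit:
{"method": "servo_tool", "body": {"increments": [[[0,0,0,0.09,80],[0,0,0,0.008,80],[0,0,0,0,80]]]}}

```text
time_s: 7.4
eef_pos: [521.8, -228.0, 218.7]
tcp_rot: [1.426, 1.054, -1.429]
force: [-0.0, 0.3, 0.1]
gripper_width: 0.852
```

```bash
python3 go.py -120 0 200 0
```

```text
t 7.4 tcp [ 521.8 -228.   218.7] in base [  -8.47 -139.75  218.68] head in base 0.33 F [-0.   0.3  0.1] w 0.852
shift tool mm [  18.9 -110.7 -140.4] frac [ 0.0631 -0.369  -0.4679] rows@50 3.6
turn deg 0.33 frac 0.0036
```

Emit:
{"method": "servo_tool", "body": {"increments": [[[0,-0.09,-0.115,0.004,80],[0,-0.09,-0.115,0,80],[0,-0.09,-0.115,0,80],[0.05,-0.09,-0.115,0,80],[0,0,0,0,80]]]}}

```text
time_s: 7.9
eef_pos: [457.7, -58.2, 203.2]
tcp_rot: [1.425, 1.06, -1.43]
force: [0.5, -0.4, -0.0]
gripper_width: 0.85
```

Emit:
{"method": "servo_tool", "body": {"increments": [[[0.1,0,0,0,80],[0.13,0,0,0,80],[0.13,0,0,0,80],[0.12,0,0,0,80],[0,0,0,0,80]]]}}

```text
time_s: 8.4
eef_pos: [458.1, -64.6, 57.2]
tcp_rot: [1.429, 1.053, -1.44]
force: [-1.2, -0.3, 0.7]
gripper_width: 0.85
```

```bash
python3 go.py -90 0 34 0; python3 hq.py -11 0 0
```

```text
t 8.4 tcp [458.1 -64.6  57.2] in base [-118.55   -3.14   57.24] head in base -0.17 F [-1.2 -0.3  0.7] w 0.85
shift tool mm [23.  28.7 -3.3] frac [ 0.0766  0.0958 -0.0109] rows@50 0.74
turn deg -0.17 frac -0.0019
px [[295.1, 172.8], [337.9, 184.9]] q [-11.24  -0.27] yaw 0.14 res 0.05
```

Emit:
{"method": "servo_tool", "body": {"increments": [[[0.05,0,-0.01,0,80],[0.026,0,0,0,80],[0,0.04,0,0,80],[0,0.035,0,0,80],[0,0,0,0,80]]]}}

```text
time_s: 8.95
eef_pos: [486.6, -69.5, 39.3]
tcp_rot: [1.437, 1.042, -1.431]
force: [-0.4, 0.3, 0.8]
gripper_width: 0.852
```

```bash
python3 go.py -90 0 34 0; python3 hq.py -11 0 0
```

```text
t 8.95 tcp [486.6 -69.5  39.3] in base [-89.9    0.69  39.35] head in base -0.27 F [-0.4  0.3  0.8] w 0.852
shift tool mm [ 5.3 -0.1  0.7] frac [ 0.0178 -0.0004  0.0023] rows@50 0.11
turn deg -0.27 frac -0.003
px [[295.1, 172.8], [337.9, 191.4]] q [-18.16   1.76] yaw -7.77 res 1.04
```

Emit:
{"method": "servo_tool", "body": {"increments": [[[0,0,0,0,80]]]}}

```text
time_s: 9.1
eef_pos: [483.5, -68.7, 38.6]
tcp_rot: [1.435, 1.046, -1.434]
force: [0.3, 0.0, 0.1]
gripper_width: 0.849
```

```bash
python3 go.py -90 0 34 0;python3 - <<'E'
from plant import env
from fw import *
s=env.snapshot("wrist"); np.savez("wrist5.npz",**s); cv2.imwrite("pics/wrist5.png",cv2.cvtColor(s["pixels"],cv2.COLOR_RGB2BGR))
t=env.snapshot("top"); cv2.imwrite("pics/top5.png",cv2.resize(cv2.cvtColor(t["pixels"],cv2.COLOR_RGB2BGR)[125:245,245:385],None,fx=5,fy=5))
E
```

```text
t 9.1 tcp [483.5 -68.7  38.6] in base [-93.09   0.6   38.6 ] head in base -0.25 F [0.3 0.  0.1] w 0.849
shift tool mm [4.6 3.1 0.6] frac [0.0153 0.0103 0.002 ] rows@50 0.11
turn deg -0.25 frac -0.0028
```

View pics/wrist5.png

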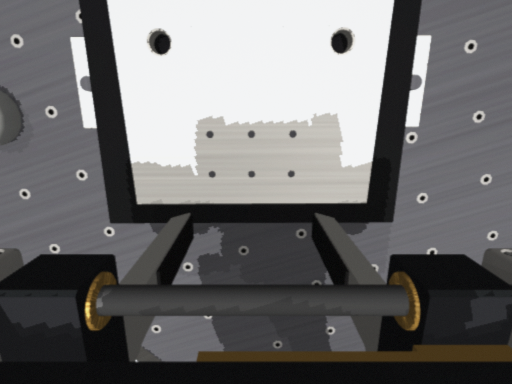

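View pics/top5.png

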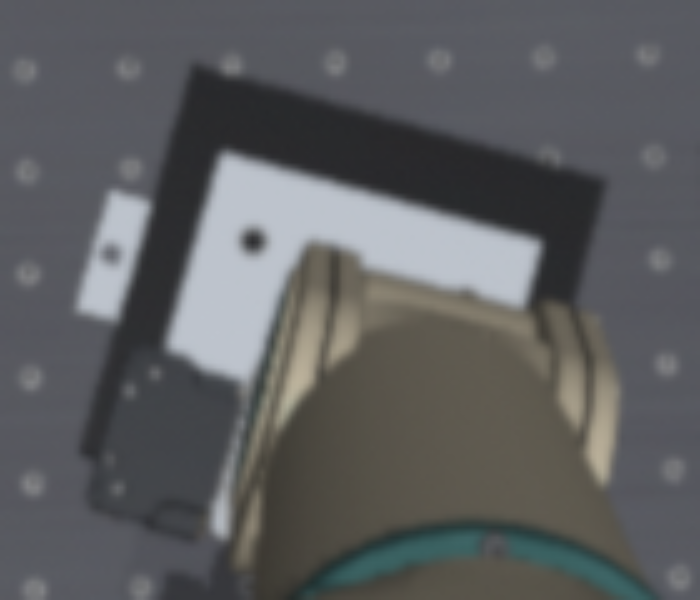

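```bash
python3 - <<'E'
from fw import *
s=dict(np.load("wrist5.npz")); b=np.load("fit0.npz")["b"]
b2,q=run(s,None,[-11,0,0],b=b)
import hq
g=hq.holeq
draw(s,b,q,"pics/w5.png")
im=cv2.imread("pics/w5.png"); im=cv2.cvtColor(s["pixels"],cv2.COLOR_RGB2BGR);
E
python3 - <<'E'
import cv2;from h import *
s=dict(np.load("wrist5.npz")); g=cv2.cvtColor(s["pixels"],cv2.COLOR_RGB2GRAY).astype(int)
for r in (150,195,203): print(r, g[r,100:145].tolist(), g[r,365:405].tolist())
E
```

```text
plate [-10.43   1.16] 0.05 0.411 113
150 [43, 29, 28, 29, 26, 26, 30, 28, 26, 26, 28, 26, 27, 27, 29, 28, 29, 26, 26, 28, 27, 27, 27, 26, 27, 27, 27, 33, 81, 188, 241, 244, 243, 244, 244, 244, 244, 244, 244, 244, 244, 244, 244, 244, 244] [244, 244, 244, 244, 244, 244, 244, 241, 211, 73, 29, 30, 28, 28, 30, 28, 28, 29, 27, 27, 27, 31, 28, 28, 29, 25, 27, 29, 28, 28, 28, 28, 29, 28, 28, 28, 41, 74, 104, 106]
195 [110, 112, 110, 113, 111, 94, 56, 31, 28, 26, 29, 28, 27, 28, 28, 27, 27, 30, 27, 29, 27, 28, 26, 26, 27, 28, 26, 27, 29, 26, 22, 17, 17, 17, 23, 70, 136, 174, 178, 178, 177, 176, 177, 177, 177] [191, 179, 129, 42, 17, 18, 16, 15, 18, 16, 18, 16, 15, 16, 17, 17, 16, 16, 15, 15, 16, 16, 20, 27, 27, 28, 28, 28, 28, 29, 36, 72, 103, 106, 107, 109, 110, 108, 110, 110]
203 [107, 106, 107, 105, 106, 103, 91, 52, 31, 28, 28, 27, 26, 26, 27, 28, 28, 28, 26, 28, 27, 26, 27, 26, 28, 26, 28, 29, 29, 27, 21, 18, 16, 15, 15, 23, 62, 129, 172, 175, 175, 165, 148, 146, 147] [63, 49, 21, 15, 14, 16, 16, 18, 17, 17, 16, 15, 17, 17, 15, 17, 16, 15, 14, 15, 16, 19, 24, 24, 26, 25, 26, 27, 25, 32, 72, 108, 113, 114, 112, 113, 112, 112, 110, 108]
```

View pics/w5.png

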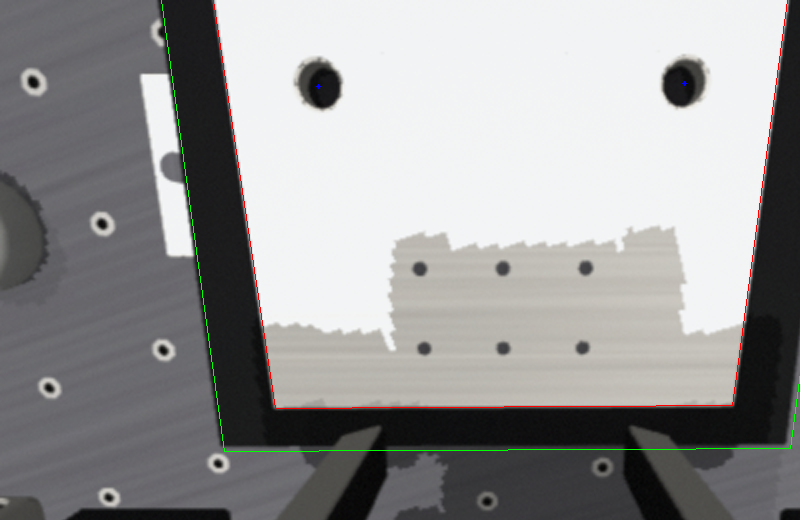

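Emit:
{"method": "servo_tool", "body": {"increments": [[[0.015,0,0,-0.003,80],[0,0.01,0,0,80],[0,0.01,0,0,80],[0,0,0,0,80]]]}}

```text
time_s: 9.6
eef_pos: [490.0, -70.7, 33.5]
tcp_rot: [1.431, 1.048, -1.431]
force: [0.6, -0.1, -0.3]
gripper_width: 0.85
```

```bash
python3 go.py -74 0 34 0
```

```text
t 9.6 tcp [490.  -70.7  33.5] in base [-86.23   0.61  33.52] head in base -0.0 F [ 0.6 -0.1 -0.3] w 0.85
shift tool mm [-0.5 12.2  0.6] frac [-0.0016  0.0408  0.002 ] rows@50 0.25
turn deg -0.0 frac -0.0
```

Emit:
{"method": "servo_tool", "body": {"increments": [[[0,0.007,0,0,80],[0,0.007,0,0,80],[0,0.007,0,0,80],[0,0,0,0,80]]]}}

```text
time_s: 10.0
eef_pos: [493.7, -72.0, 33.4]
tcp_rot: [1.43, 1.051, -1.433]
force: [-4.1, 1.7, 1.7]
gripper_width: 0.856
```

```bash
cat > lookw.py <<'E'
import sys
from fw import *
from plant import env
n=sys.argv[1]
s=env.snapshot("wrist"); np.savez(n+".npz",**s); im=cv2.cvtColor(s["pixels"],cv2.COLOR_RGB2BGR); cv2.imwrite("pics/"+n+".png",cv2.resize(im[:256],None,fx=1.5,fy=1.5))
g=cv2.cvtColor(s["pixels"],cv2.COLOR_RGB2GRAY).astype(float)
for r in (100,150,190):
    d=np.diff(g[r]); 
    bl=np.argmin(d[60:120])+60.5; pl=np.argmax(d[105:150])+105.5; pr=np.argmin(d[350:388])+350.5; br=np.argmax(d[380:430])+380.5
    print(r,"base",bl,br,"plate",pl,pr,"centre diff px",(pl+pr-bl-br)/2)
E
python3 go.py -74 0 34 0; python3 lookw.py w6
```

```text
t 10.0 tcp [493.7 -72.   33.4] in base [-82.33   0.55  33.37] head in base 0.01 F [-4.1  1.7  1.7] w 0.856
shift tool mm [-0.7  8.3  0.6] frac [-0.0022  0.0278  0.0018] rows@50 0.17
turn deg 0.01 frac 0.0002
100 base 78.5 423.5 plate 116.5 385.5 centre diff px 0.0
150 base 95.5 408.5 plate 124.5 378.5 centre diff px -0.5
190 base 77.5 400.5 plate 130.5 372.5 centre diff px 12.5
```

View pics/w6.png

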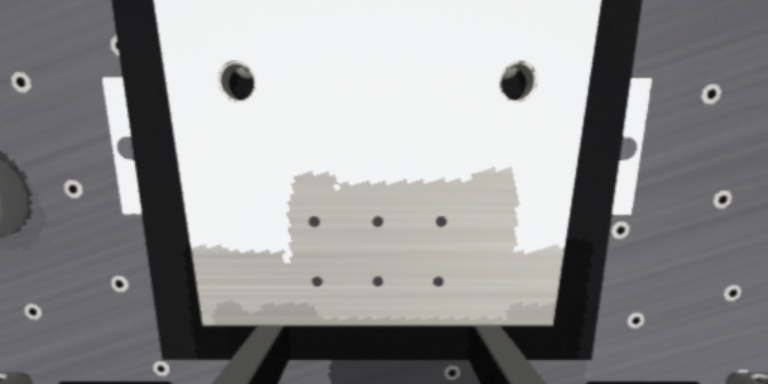

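Both pin tips are starting to show at the far rim of the holes, near (238,70) and (512,68) in the enlarged view, and the layout is symmetric. I'll keep pushing in +x.

Emit:
{"method": "servo_tool", "body": {"increments": [[[0,0.005,0,0,80],[0,0.005,0,0,80],[0,0.003,0,0,80],[0,0,0,0,80]]]}}

```text
time_s: 10.45
eef_pos: [500.9, -74.1, 33.9]
tcp_rot: [1.432, 1.046, -1.429]
force: [0.2, 0.6, 0.2]
gripper_width: 0.85
```

```bash
python3 go.py -74 0 34 0; python3 lookw.py w7
```

```text
t 10.45 tcp [500.9 -74.1  33.9] in base [-74.85   0.68  33.87] head in base -0.01 F [0.2 0.6 0.2] w 0.85
shift tool mm [-0.1  0.9  0.7] frac [-0.0004  0.0028  0.0023] rows@50 0.02
turn deg -0.01 frac -0.0001
100 base 89.5 412.5 plate 121.5 380.5 centre diff px 0.0
150 base 96.5 405.5 plate 127.5 374.5 centre diff px 0.0
190 base 101.5 400.5 plate 131.5 370.5 centre diff px 0.0
```

View pics/w7.png

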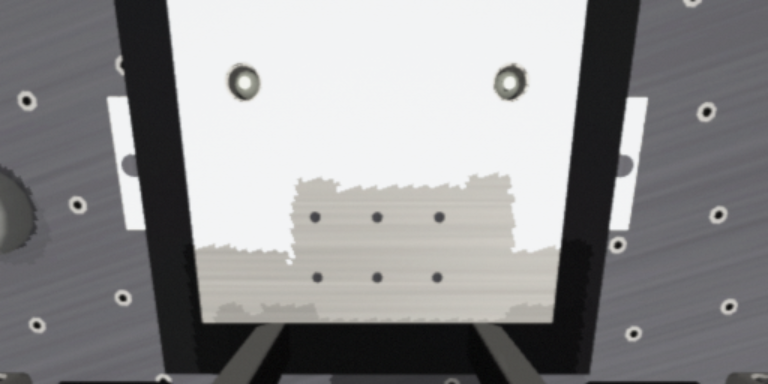

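Both pin tips now sit centred in the holes, at (245,82) and (510,82), and the contact force has gone to zero. I'll back away and check that the plate is flat.

Emit:
{"method": "servo_tool", "body": {"increments": [[[0,-0.03,0,0,80],[0,-0.06,0,0,80],[-0.1,0,0,0,80],[-0.14,0,0,0,80],[-0.14,0,0,0,80]]]}}

```text
time_s: 11.0
eef_pos: [472.0, -65.2, 148.5]
tcp_rot: [1.43, 1.05, -1.433]
force: [0.3, -0.3, -0.4]
gripper_width: 0.85
```

Emit:
{"method": "servo_tool", "body": {"increments": [[[-0.14,-0.06,0,0,80],[-0.1,-0.06,0,0,80],[0,-0.06,0,0,80],[0,0,0,0,80],[0,0,0,0,80]]]}}

```text
time_s: 11.5
eef_pos: [421.8, -49.0, 219.5]
tcp_rot: [1.431, 1.049, -1.43]
force: [-0.3, 0.5, -0.2]
gripper_width: 0.85
```

```bash
python3 go.py -74 0 34 0; python3 hq.py 0 0 0 flat
python3 - <<'E'
from plant import env
from fw import *
b=np.load("fit0.npz")["b"]
t=env.snapshot("top"); w=env.snapshot("wrist"); sc=env.snapshot("scene")
print("top edge fit, flat:"); run(t,b,[0,0,0],flat=True)
for n,s in(("top",t),("wrist",w)):
    P=cloud(s).reshape(-1,3); B=(P-[b[0],b[1],0])@Rn.from_euler('z',b[2]).as_matrix()
    m=(abs(B[:,0])<58)&(abs(B[:,1])<68)&(B[:,2]>20)&(B[:,2]<70)
    A=np.c_[B[m,:2],np.ones(m.sum())]; c=np.linalg.lstsq(A,B[m,2],rcond=None)[0]; print(n,m.sum(),"tilt deg x,y",np.degrees(c[:2]).round(2),"height centre",c[2].round(2))
cv2.imwrite("pics/scene_e.png",cv2.cvtColor(sc["pixels"],cv2.COLOR_RGB2BGR))
cv2.imwrite("pics/top_e.png",cv2.cvtColor(t["pixels"],cv2.COLOR_RGB2BGR))
cv2.imwrite("pics/wrist_e.png",cv2.cvtColor(w["pixels"],cv2.COLOR_RGB2BGR))
t0=np.load("top0.npz"); d=np.abs(t0["pixels"].astype(int)-t["pixels"]).max(2)
for n,(u,v) in dict(post=(235,139),jar=(232,172),holder=(398,162),drv=(425,245),pl1=(143,158),pl2=(206,302)).items(): print(n,d[v-15:v+16,u-12:u+13].max())
E
```

```text
t 11.5 tcp [421.8 -49.  219.5] in base [-157.81    0.74  219.48] head in base 0.03 F [-0.3  0.5 -0.2] w 0.85
shift tool mm [185.5  83.7   0.8] frac [0.6184 0.2791 0.0028] rows@50 4.07
turn deg 0.03 frac 0.0004
px [[296.4, 168.1], [338.6, 180.1]] q [ 0.46 -0.08] yaw 0.01 res 0.03
top edge fit, flat:
base [ 5.71769e+02 -9.73060e+01 -3.06000e-01] -17.53 0.12 86
plate [1.3  0.03] 0.15 0.278 131
top 2737 tilt deg x,y [-0.22 -0.06] height centre 40.11
wrist 10784 tilt deg x,y [-0.24  0.04] height centre 40.21
post 7
jar 5
holder 6
drv 7
pl1 8
pl2 8
```

View pics/wrist_e.png

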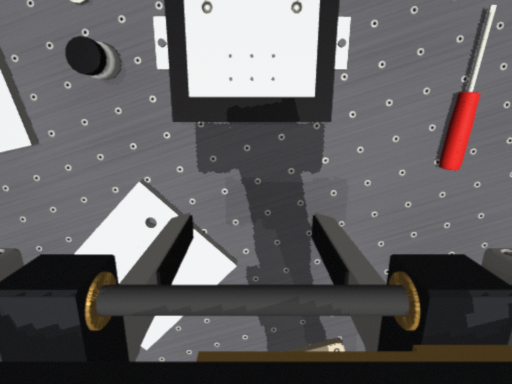

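View pics/top_e.png

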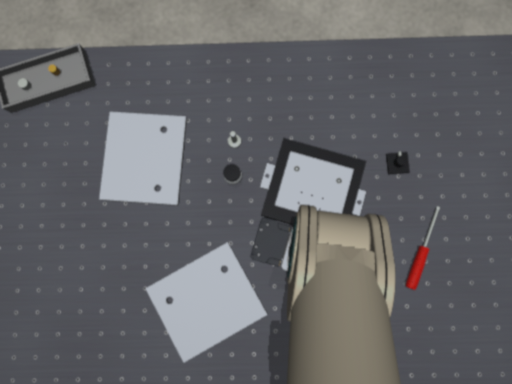

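View pics/scene_e.png

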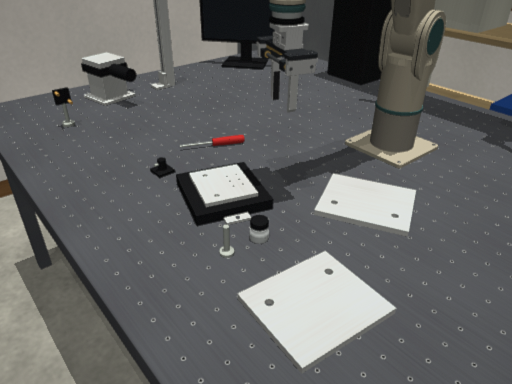

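Both height maps show the plate flat, with its top at about 40 mm, tilt around 0.2°, and both holes on the pins. The bystanders haven't moved and the arm is clear, so I'm handing in.

```bash
python3 -c "
from plant import env
print(env.close_job())"
```

```text
the job is handed in; nothing more can be done
None
```

The small adapter plate is seated flat on the base with both holes over the pins, and I handed the job in at about 12 s.

I pushed it with the open fingertips, first in +y at its -y edge, which also squared the yaw, and then in +x at its -x edge until it dropped. The highest contact force I read between moves was about 5 N. I then backed the arm away.

**Last checks:**
- **Height and tilt:** both depth views put the plate's top at 40.1–40.2 mm (40 expected), tilted about 0.2°.
- **Position:** measured from the holes, the plate is off by +0.5 mm in x, -0.1 mm in y and 0.01° in yaw. The pin tips showed centred in both holes before I backed away.
- **Other things on the table:** the top view shows no change at the post, jar, holder, driver and the two larger plates.

**One disagreement:** the top camera's edge fit gave +1.3 mm in x instead of +0.5 mm. The arm partly hid the edges in that view, and the gap is within the 2 mm calibration error. Earlier, the top and wrist views also differed by 1–2 mm, so I aimed between them.

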